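Consolidate the bush trays and stack the emptied one

ROBOT

A 7-joint arm with a two-finger parallel gripper is mounted at the origin on the work surface; the furniture and walls round the work are solid. World frame = base frame: x ahead of the robot, y to its left, z up, the work surface at z = 0. Lengths are in m, angles in rad, forces in N, time in s.
With the tool pointing down it reaches from about 0.425 to 0.875 m from the base axis. Payload 4.7 kg.
Tool frame: the origin (TCP) lies on the centre line of the jaws, within the pads' length; the fingertips stand 14 mm ahead of it and the grasp point (between the pads) lies 5 mm behind it (robot.tip_reach is the distance from the TCP to the fingertips, in m); x points along the fingers, z is the direction in which the jaws open and shut, and the axes are right-handed (so a half turn about x gives the same grasp; the last joint's range is limited). The gripper opens to 85 mm and grips with 20 to 120 N. Pads are 22 mm wide; open, the fingers measure 114 mm over their backs; the gripper's body (76 mm by 85 mm) begins 54 mm behind the grasp point. The pads swing forward as they close: fully open they stand 13 mm farther back than shut.
Start: joints at [1.159, 0.321, -0.07, 1.45, 0.023, 1.371, -0.057], TCP at [0.268, -0.592, 0.245] pointing down, gripper open.
Joint ranges: [-2.86, 2.86], [-0.3, 2.09], [-1.38, 1.24], [0.06, 2.45], [-1.56, 4.7], [0.09, 2.05], [-2.69, 2.69]. Speed limits (rad/s): [2.57, 2.57, 3.14, 3.14, 3.14, 3.14, 3.14].

INTERFACE

Orientations are given as a unit quaternion [w, x, y, z].
In Python, from cell import readout, eyes, robot gives the robot as it stands. The module is installed in compiled form; this text tells all that it offers.
- The arm moves only by the shell command python3 -m inch 'ROWS' [OPENING] [FORCE]. ROWS is JSON, a list of rows, each a list of 6 numbers: the shift along the tool's x, y, z in cm, then the turn, a rotation vector about the tool's x, y, z in degrees. In form: [[x, y, z, wx, wy, wz], ...]. A call has 1 to 10 rows; each row is the pose to reach, as a shift and turn from the pose measured when the call began, along the tool's axes at that moment; what a row does not reach only later rows make up. A row lasts 1/12 s, in which the tool goes at most 41.7 mm and 7.16 degrees, less where a joint would pass 70% of its speed; a pose out of reach is approached as far as the arm can. A call with a gripper value outside its range is refused whole. OPENING is the opening, from 0 (shut) to 1 (fully open), set as the call begins (- or left out, the last holds). The fingers move at their own pace and stop on an object; FORCE is the grip in N (left out, the last holds). Time passes only in rows, so rows that repeat a pose let the fingers close. It gives the time, the measured TCP pose, the force and the opening at its end, in the units of the state.
- readout.state(): the state, without advancing time (a new reading comes with each control period).
- eyes.camera(name): name is "side" or "top"; returns the picture (480x640x3 uint8, red, green, blue); there is no depth.
- eyes.camera_params(name): a dict with "camera_matrix" (3x3 intrinsics, pixels), "k1" (the pictures are not rectified: a ray, as slopes to the right and down, at radius r is drawn at 1 + k1 r^2 times it, then the intrinsics apply), "rvec" (rotation vector, rad) and "tvec" (3), from world to camera coordinates, as OpenCV has them. Camera axes: x right, y down, z forward; pixel columns grow to the right and rows downward; lengths in m; the calibration is good to about 2 mm. A picture is of the moment at which its call begins. camera_params takes no time and is no camera call.
- robot.finish_job(): hands the job in, once; it reports no verdict.
The state is a dict: "time_s": time; "joint_pos": joint angles; "joint_vel": joint speeds; "joint_torque": joint torques, N m; "tool_pos": TCP position; "orientation": TCP orientation; "contact_force": force on the tool from outside, world axes, zero at the start; "moment": the same for the moment, N m; "gripper_width": finger opening in m.
Only numpy, scipy, OpenCV 4.12 (cv2) and the standard library are available. Lean on these libraries where they do the work, as an engineer would, in place of code of your own. Each camera call takes 0.05 s, during which the arm holds its last target.

TASK

Three small wooden trays with three wells each stand on the bench: one holds two steel bushes, one holds a single bush and one is empty. Move the single bush upright into the free well of the tray that holds two, so that this tray is full, then set the tray you have emptied squarely on top of the other empty tray, right way up. Leave the full tray and the lower empty tray where they stand.

Things in the scene. Friction and masses are not known exactly. Their poses are not given: they have to be found in the camera images.
- bush_mid (a point): Centre (half-way up) of the single loose bush: a plain steel cylinder with a bore in its top, 24 mm diameter, 48 mm tall, about 0.1 kg. It stands upright on the floor of an end well of its tray (floor 4 mm above the bench) and sticks out 36 mm above the tray's rim. z points up along the bush.
- free_well (a point): Centre of the floor (4 mm above the bench) of the free end well of the tray that holds two bushes, which stand 46 and 92 mm from here along -y, fixed in their wells. Wells 42 x 42 mm, 12 mm deep. x along the tray's short side, y along its long side, z up. All three trays are alike: wood, 50 (x) x 142 (y) x 16 mm high, walls 4 mm, open on top; this one weighs 0.6 kg.
- tray_one_mid (a point): Centre (half-way up, 8 mm above its underside) of the tray that at first holds the single bush, in its +y end well, and is then emptied. 50 mm (x, short side) x 142 mm (y, long side) x 16 mm high, rim 16 mm above the bench, about 0.16 kg, flat underside. Can be lifted by gripping across the 50 mm side at its middle.
- tray_none_mid (a point): Centre (half-way up, 8 mm above the bench) of the empty tray on which the emptied tray is to be stacked; same shape and axes, about 0.25 kg. A tray stacked on it rests rim to underside, its centre 16 mm above this point.

How it is judged:
On the way, in this order (a step that is already met when the one before it is completed fails the run):
1. the single bush stands in the free well and is let go (horizontal distance between bush_mid and free_well below 0.015 m and z of bush_mid in the frame of free_well below 0.028 m and angle between bush_mid's own z axis and vertical below 0.15 rad and contact force between the fingers and bush below 0.1 N), for 0.2 s.
2. the emptied tray lies squarely on the empty tray (horizontal distance between tray_one_mid and tray_none_mid below 0.018 m and z of tray_one_mid in the frame of tray_none_mid between 0.012 and 0.02 m and angle between the x axis of tray_one_mid and the x axis of tray_none_mid, either way round below 0.2 rad), for 0.2 s.
At the end, for the whole second after the job is handed in: The single bush stands upright (8 degrees) on the floor of the well that was free, within 15 mm of its centre, that tray flat on the bench. The emptied tray lies right way up and flat on the other empty tray, which lies on the bench: centres within 18 mm, sides within 11 degrees (all of step 2 and horizontal distance between bush_mid and free_well below 0.015 m and z of bush_mid in the frame of free_well below 0.028 m and angle between bush_mid's own z axis and vertical below 0.15 rad and angle between each of free_well, tray_one_mid's own z axis and vertical below 0.1 rad and height (world z) of tray_none_mid below 0.014 m and height (world z) of free_well below 0.01 m); the robot touches nothing.
It fails at once if the tray being filled is shoved more than 40 mm (distance of free_well from where it was at the start of the episode above 0.04 m).
It fails at once if the lower empty tray is shoved more than 40 mm (distance of tray_none_mid from where it was at the start of the episode above 0.04 m).
It also fails if it takes over 54 s, if anything falls off the work surface, if the arm or the gripper's body presses on something with over 40 N, if the wrist force passes 120 N, or if a joint passes its speed limit or range.

## Working session

There is one attempt and no reset: what is moved stays moved. The work goes in short steps, Python scripts to look and compute and a shell command to move; the robot and the scene stay as the last step left them, time stands still between calls to the robot, and variables do not carry over. Pictures are saved under pics/ and viewed, and the job is handed in when it is done.

```bash
mkdir -p pics; cat > h.py <<'E'
import numpy as np,cv2
from cell import readout,eyes,robot
from scipy.spatial.transform import Rotation as R
def snap(n,f):
    im=eyes.camera(n); cv2.imwrite('pics/'+f,im[:,:,::-1]); return im
def ray(n,uv):
    p=eyes.camera_params(n);K=np.array(p["camera_matrix"]);k=p["k1"]
    # dist: (1+k1 r^2)
    d=cv2.undistortPoints(np.array(uv,float).reshape(-1,1,2),K,np.array([k,0,0,0,0.]))[:,0]
    Rm=cv2.Rodrigues(np.array(p["rvec"],float))[0];t=np.array(p["tvec"],float).reshape(3)
    c=-Rm.T@t; D=np.c_[d,np.ones(len(d))]@Rm
    return c,D
def onz(n,uv,z):
    c,D=ray(n,uv); return c+D*((z-c[2])/D[:,2])[:,None]
def proj(n,P):
    p=eyes.camera_params(n)
    return cv2.projectPoints(np.array(P,float).reshape(-1,1,3),np.array(p["rvec"],float),np.array(p["tvec"],float),np.array(p["camera_matrix"]),np.array([p["k1"],0,0,0,0.]))[0][:,0]
def todelta(pos):
    s=readout.state();q=s["orientation"];r=R.from_quat([q[1],q[2],q[3],q[0]])
    return r.inv().apply(np.array(pos)-s["tool_pos"])*100
def axes():
    s=readout.state();q=s["orientation"];r=R.from_quat([q[1],q[2],q[3],q[0]]);return r.as_matrix()
E
python3 - <<'E'
from h import *
snap('top','t0.png');snap('side','s0.png')
s=readout.state();print(s);print(axes().round(3))
for n in('top','side'):print(eyes.camera_params(n),ray(n,[[320,240]]))
E
```

```text
{'time_s': 0.1, 'joint_pos': array([ 1.15908458,  0.32177157, -0.07009189,  1.4515573 ,  0.02260805,
        1.37082666, -0.05687883]), 'joint_vel': array([-9.42702082e-05, -2.33629633e-03,  1.75547778e-03, -2.39436173e-03,
        6.18986556e-04,  9.19011849e-05,  7.33757197e-05]), 'joint_torque': array([ 2.17406350e-04, -4.94876897e+01, -3.83934360e-01, -3.15208912e+01,
        1.28567044e-02,  7.48474966e-03,  1.21169779e-05]), 'tool_pos': array([ 0.26825433, -0.59154955,  0.24431603]), 'orientation': array([ 0.5938257 ,  0.38335249,  0.59491795, -0.38273299]), 'contact_force': array([-0.31362016,  0.30314166, -1.32381471]), 'moment': array([ 0.01897331, -0.03872216,  0.03057526]), 'gripper_width': 0.08547000703728633}
[[-0.001  0.911  0.413]
 [ 0.002  0.413 -0.911]
 [-1.    -0.    -0.002]]
{'camera_matrix': array([[591.5326955 ,   0.        , 307.71031609],
       [  0.        , 591.5326955 , 239.58654064],
       [  0.        ,   0.        ,   1.        ]]), 'k1': 0.05450730918156687, 'rvec': array([ 2.12906628, -2.15208751,  0.18193605]), 'tvec': array([0.01245072, 0.49253755, 0.91522057])} (array([0.33879763, 0.01538764, 0.98252549]), array([[ 0.1601484 , -0.0293881 , -0.98687433]]))
{'camera_matrix': array([[586.42942514,   0.        , 318.90154873],
       [  0.        , 586.42942514, 242.74138869],
       [  0.        ,   0.        ,   1.        ]]), 'k1': -0.18442526777209983, 'rvec': array([ 0.28440977, -2.74392478,  1.35803773]), 'tvec': array([0.47047129, 0.08792674, 0.8887911 ])} (array([0.34779528, 0.73365206, 0.59984754]), array([[ 0.13998982, -0.7843718 , -0.60430877]]))
```

```bash
ls -la pics
```

```text
total 784
drwxr-xr-x 2 agent agent   4096 Dec  6 12:24 .
drwxr-xr-x 3 agent agent   4096 Dec  6 12:24 ..
-rw-r--r-- 1 agent agent 397314 Dec  6 12:24 s0.png
-rw-r--r-- 1 agent agent 389394 Dec  6 12:24 t0.png
```

View pics/t0.png

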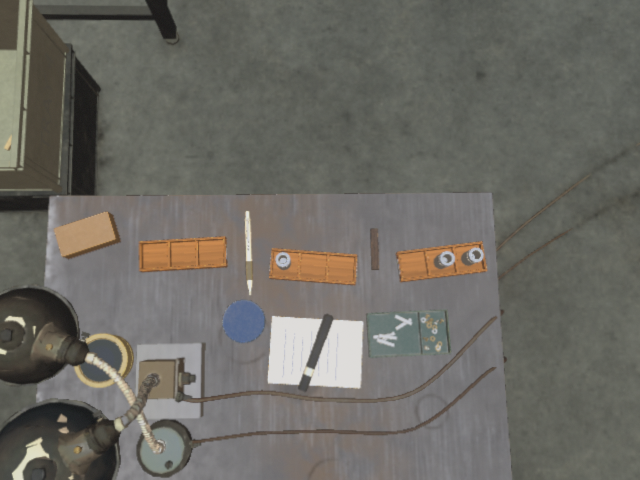

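View pics/s0.png

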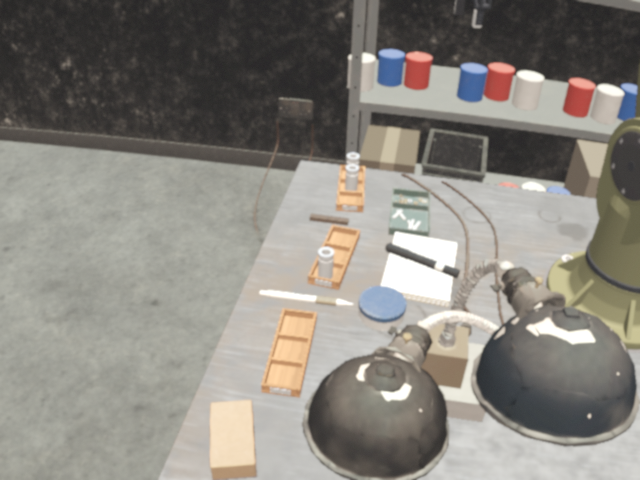

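The top view shows the empty tray around (183,254), the single-bush tray around (313,266) with its bush at (283,261), and the two-bush tray around (442,261) with its free well at the left (~413,265). Two lamps stand at the lower left, near the arm's path to the empty tray.

```bash
cat >> h.py <<'E'
def trays(im,x0=120,x1=500,y0=225,y1=300):
    hsv=cv2.cvtColor(im,cv2.COLOR_RGB2HSV)
    m=cv2.inRange(hsv,(5,110,70),(18,255,255)); 
    k=np.zeros_like(m);k[y0:y1,x0:x1]=m[y0:y1,x0:x1]
    k=cv2.morphologyEx(k,cv2.MORPH_CLOSE,np.ones((3,3)))
    cs=[c for c in cv2.findContours(k,cv2.RETR_EXTERNAL,cv2.CHAIN_APPROX_NONE)[0] if cv2.contourArea(c)>600]
    return sorted(cs,key=lambda c:c[:,0,0].mean()),k
def bright(im,x0,x1,y0,y1):
    hsv=cv2.cvtColor(im,cv2.COLOR_RGB2HSV); return hsv
E
python3 - <<'E'
from h import *
im=cv2.imread('pics/t0.png')[:,:,::-1].copy()
cs,k=trays(im)
for c in cs:
    # rim top z=.016; map contour to plane then minAreaRect
    P=onz('top',c[:,0,:].astype(float),.016)[:,:2]
    r=cv2.minAreaRect((P*1000).astype(np.float32)); print(cv2.boundingRect(c),r)
    print(cv2.boxPoints(r).round(0).tolist())
cv2.imwrite('pics/c0.png',cv2.resize(im[225:300,120:500,::-1],None,fx=2.1,fy=2.1,interpolation=cv2.INTER_CUBIC))
cv2.imwrite('pics/k0.png',cv2.resize(k[225:300,120:500],None,fx=2.1,fy=2.1))
s=cv2.imread('pics/s0.png')
cv2.imwrite('pics/c1.png',cv2.resize(s[140:400,230:380],None,fx=2.3,fy=2.3,interpolation=cv2.INTER_CUBIC))
E
```

```text
(139, 236, 88, 36) ((475.24200439453125, 212.38768005371094), (50.844234466552734, 142.60995483398438), 2.7915573120117188)
[[446.0, 282.0], [453.0, 140.0], [504.0, 142.0], [497.0, 285.0]]
(269, 248, 88, 37) ((452.34222412109375, -0.966766357421875), (141.2771453857422, 50.666038513183594), 85.04778289794922)
[[421.0, -69.0], [471.0, -74.0], [484.0, 67.0], [433.0, 72.0]]
(396, 241, 91, 41) ((458.33758544921875, -211.67544555664062), (50.25766372680664, 142.76246643066406), 6.6274638175964355)
[[425.0, -144.0], [442.0, -285.0], [492.0, -280.0], [475.0, -138.0]]
```

View pics/c0.png

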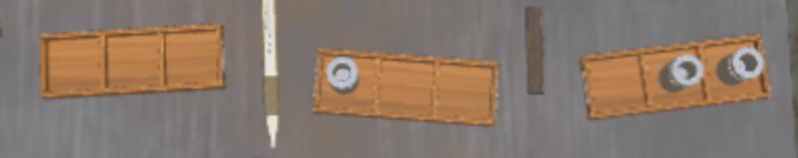

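View pics/k0.png

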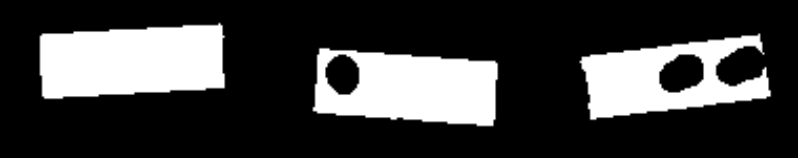

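View pics/c1.png

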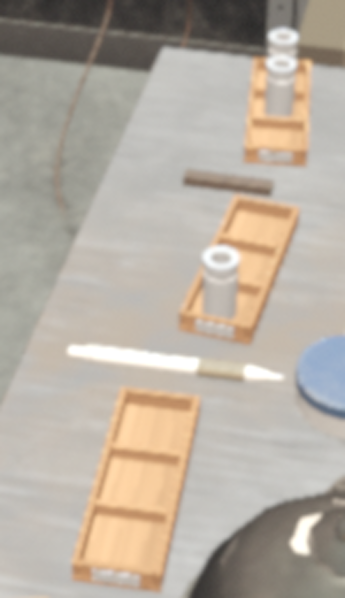

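```bash
python3 - <<'E'
from h import *
def tri(a,b):
    c1,D1=ray('top',[a]);c2,D2=ray('side',[b]);d1,d2=D1[0],D2[0]
    A=np.c_[d1,-d2];x=np.linalg.lstsq(A,c2-c1,rcond=None)[0]
    p,q=c1+d1*x[0],c2+d2*x[1];return ((p+q)/2).round(3),np.linalg.norm(p-q).round(3)
print('lamp1 neck',tri((75,348),(412,335)),'centre',tri((12,335),(385,365)))
print('lamp2 neck',tri((98,455),(518,283)))
print('box knob',tri((150,380),(447,338)))
print('hose',tri((135,402),(462,262)))
print(robot.tip_reach)
im=cv2.imread('pics/t0.png')
k=cv2.inRange(cv2.cvtColor(im,cv2.COLOR_BGR2HSV),(0,0,135),(180,70,255))[248:276,272:296]
print((k>0).astype(int))
im=cv2.imread('pics/s0.png')
cv2.imwrite('pics/c2.png',cv2.resize(im[240:290,300:350],None,fx=10,fy=10,interpolation=cv2.INTER_NEAREST))
im=cv2.imread('pics/t0.png')
cv2.imwrite('pics/c3.png',cv2.resize(im[240:290,265:315],None,fx=10,fy=10,interpolation=cv2.INTER_NEAREST))
E
```

```text
lamp1 neck (array([0.327, 0.318, 0.177]), np.float64(0.002)) centre (array([0.347, 0.387, 0.205]), np.float64(0.002))
lamp2 neck (array([0.214, 0.264, 0.22 ]), np.float64(0.025))
box knob (array([0.28 , 0.238, 0.099]), np.float64(0.001))
hose (array([0.271, 0.227, 0.207]), np.float64(0.021))
0.014
[[0 0 0 0 0 0 0 0 0 0 0 0 0 0 0 0 0 0 0 0 0 0 0 0]
 [0 0 0 0 0 0 0 0 0 0 0 0 0 0 0 0 0 0 0 0 0 0 0 0]
 [0 0 0 0 0 0 0 0 0 0 0 0 0 0 0 0 0 0 0 0 0 0 0 0]
 [0 0 0 0 0 0 0 0 0 0 0 0 0 0 0 0 0 0 0 0 0 0 0 0]
 [0 0 0 0 0 0 0 0 1 1 1 1 1 1 0 0 0 0 0 0 0 0 0 0]
 [0 0 0 0 0 0 1 1 1 1 1 1 1 1 1 1 0 0 0 0 0 0 0 0]
 [0 0 0 0 0 1 1 1 1 1 1 1 1 1 1 1 1 0 0 0 0 0 0 0]
 [0 0 0 0 1 1 1 1 1 1 0 0 1 1 1 1 1 0 0 0 0 0 0 0]
 [0 0 0 0 1 1 1 1 0 0 0 0 0 0 1 1 1 1 0 0 0 0 0 0]
 [0 0 0 0 1 1 1 0 0 0 0 0 0 0 0 1 1 1 0 0 0 0 0 0]
 [0 0 0 1 1 1 1 0 0 1 1 1 1 1 0 1 1 1 0 0 0 0 0 0]
 [0 0 0 1 1 1 1 0 1 1 1 1 1 1 1 1 1 1 1 0 0 0 0 0]
 [0 0 0 1 1 1 1 1 1 1 1 1 1 1 1 1 1 1 1 0 0 0 0 0]
 [0 0 0 0 1 1 1 1 1 1 1 1 1 1 1 1 1 1 1 0 0 0 0 0]
 [0 0 0 0 1 1 1 1 1 1 1 1 1 1 1 1 1 1 1 0 0 0 0 0]
 [0 0 0 0 1 1 1 1 1 1 1 1 1 1 1 1 1 1 0 0 0 0 0 0]
 [0 0 0 0 0 1 1 1 1 1 1 1 1 1 1 1 1 0 0 0 0 0 0 0]
 [0 0 0 0 0 1 1 1 1 1 1 1 1 1 1 1 0 0 0 0 0 0 0 0]
 [0 0 0 0 0 0 0 0 1 1 1 1 1 1 1 0 0 0 0 0 0 0 0 0]
 [0 0 0 0 0 0 0 0 0 0 1 0 0 0 0 0 0 0 0 0 0 0 0 0]
 [0 0 0 0 0 0 0 0 0 0 0 0 0 0 0 0 0 0 0 0 0 0 0 0]
 [0 0 0 0 0 0 0 0 0 0 0 0 0 0 0 0 0 0 0 0 0 0 0 0]
 [0 0 0 0 0 0 0 0 0 0 0 0 0 0 0 0 0 0 0 0 0 0 0 0]
 [0 0 0 0 0 0 0 0 0 0 0 0 0 0 0 0 0 0 0 0 0 0 0 0]
 [0 0 0 0 0 0 0 0 0 0 0 0 0 0 0 0 0 0 0 0 0 0 0 0]
 [0 0 0 0 0 0 0 0 0 0 0 0 0 0 0 0 0 0 0 0 0 0 0 0]
 [0 0 0 0 0 0 0 0 0 0 0 0 0 0 0 0 0 0 0 0 0 0 0 0]
 [0 0 0 0 0 0 0 0 0 0 0 0 0 0 0 0 0 0 0 0 0 0 0 0]]
```

View pics/c2.png

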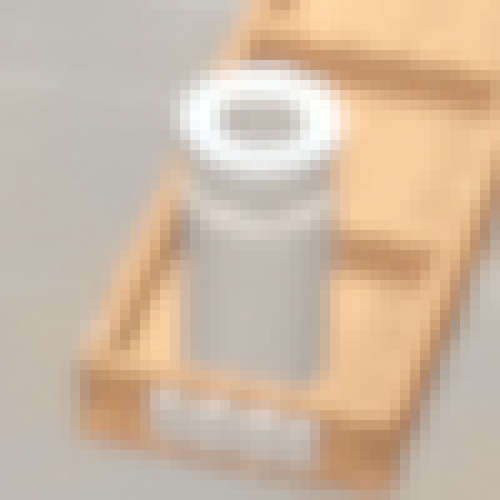

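View pics/c3.png

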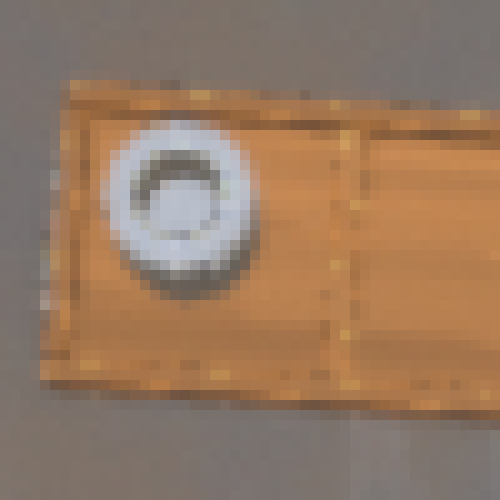

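```bash
cat >> h.py <<'E'
def turn(yaw_deg):
    a=axes(); z=a[:,2]; cur=np.degrees(np.arctan2(z[1],z[0])); return -((yaw_deg-cur+90)%180-90), cur
E
python3 - <<'E'
from h import *
c1,D1=ray('top',[(282.5,259.0)]);c2,D2=ray('side',[(325.5,251.3)])
x=np.linalg.lstsq(np.c_[D1[0],-D2[0]],c2-c1,rcond=None)[0];print(c1+D1[0]*x[0],c2+D2[0]*x[1])
print(onz('top',[(282.5,259.0)],.052),onz('side',[(325.5,251.3)],.052))
print(todelta([.50,-.2,.22]),todelta([.458,.045,.15]),turn(-5))
E
```

```text
[0.46000231 0.04758764 0.05125633] [0.46128955 0.04766455 0.05142653]
[[0.45990552 0.04756193 0.052     ]] [[0.46117087 0.04838187 0.052     ]]
[  2.47410555  37.28026345 -26.07957949] [  9.51609744  43.57736987 -50.11386336] (np.float64(-60.59949324883809), np.float64(-65.59949324883807))
```

```bash
python3 -m inch '[[0.3,4,-2.6,-6,0,0],[0.6,7.5,-5.2,-12,0,0],[0.9,11,-7.8,-18,0,0],[1.2,15,-10.4,-24,0,0],[1.5,18.5,-13,-30,0,0],[1.8,22,-15.6,-36,0,0],[2,26,-18.2,-42,0,0],[2.2,30,-20.8,-48,0,0],[2.5,33.5,-23.5,-54,0,0],[2.5,37.3,-26.1,-60.6,0,0]]' 1
python3 - <<'E'
from h import *
print(readout.state()['joint_pos'],todelta([.4605,.048,.15]),todelta([.4605,.048,.036]),turn(-5))
E
```

```text
time_s: 0.93
tool_pos: [0.4801, -0.2319, 0.2202]
orientation: [0.706, 0.03, 0.707, -0.029]
contact_force: [1.6, -0.9, -0.2]
gripper_width: 0.0856
[ 0.81550321  0.11295098 -0.44319876  1.76094298  0.04950101  1.28088602
  0.27829404] [ 7.06936392 27.72616405 -4.24080674] [18.46933593 27.70950433 -4.22182204] (np.float64(0.28898296015344727), np.float64(-4.711017039846547))
```

```bash
python3 -m inch '[[1,4,-0.6,0.3,0,0],[2,8,-1.2,0.3,0,0],[3,12,-1.8,0.3,0,0],[4,16,-2.4,0.3,0,0],[5,20,-3,0.3,0,0],[6,24,-3.6,0.3,0,0],[7,27.7,-4.2,0.3,0,0],[7,27.7,-4.2,0.3,0,0],[7,27.7,-4.2,0.3,0,0],[7,27.7,-4.2,0.3,0,0]]'
python3 - <<'E'
from h import *
print(todelta([.4605,.048,.038]),turn(-5),axes()[:,0])
snap('side','s1.png')
E
```

```text
time_s: 1.77
tool_pos: [0.4607, 0.0472, 0.1505]
orientation: [0.706, 0.031, 0.707, -0.03]
contact_force: [-0.0, 0.7, -1.5]
gripper_width: 0.0857
[ 1.12514750e+01  6.78051373e-02 -7.80081175e-03] (np.float64(0.00741520567264331), np.float64(-4.992584794327353)) [-0.00202272  0.00103428 -0.99999742]
```

View pics/s1.png

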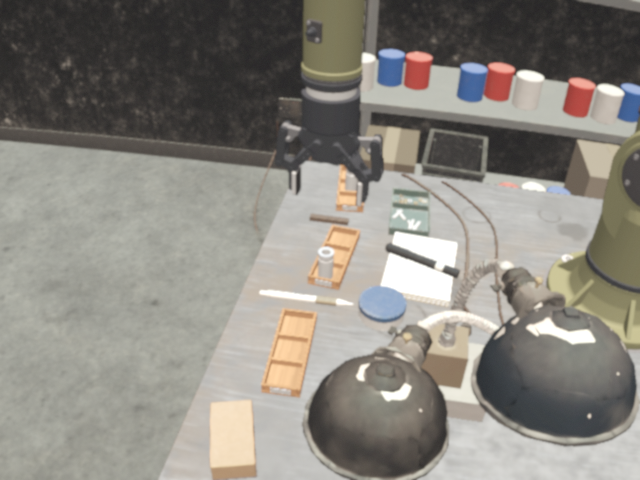

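The gripper (tips at (295,190) and (372,200)) is straddling the bush at (326,262), so I'm going down and closing.

```bash
python3 -m inch '[[3,0.1,0,0,0,0],[6,0.1,0,0,0,0],[8,0.1,0,0,0,0],[9.5,0.1,0,0,0,0],[10.5,0.1,0,0,0,0],[11.2,0.1,0,0,0,0],[11.2,0.1,0,0,0,0],[11.2,0.1,0,0,0,0]]'
python3 -m inch '[[0,0,0,0,0,0],[0,0,0,0,0,0],[0,0,0,0,0,0],[0,0,0,0,0,0],[0,0,0,0,0,0],[0,0,0,0,0,0],[0,0,0,0,0,0],[0,0,0,0,0,0],[0,0,0,0,0,0],[0,0,0,0,0,0]]' 0 30
python3 - <<'E'
from h import *
snap('side','s2.png')
E
```

```text
time_s: 2.48
tool_pos: [0.4614, 0.0471, 0.0391]
orientation: [0.706, 0.032, 0.707, -0.031]
contact_force: [0.1, -0.4, -0.2]
gripper_width: 0.0856
time_s: 3.32
tool_pos: [0.4616, 0.0471, 0.0394]
orientation: [0.706, 0.032, 0.707, -0.031]
contact_force: [-1.5, -0.7, 5.1]
gripper_width: 0.0231
```

View pics/s2.png

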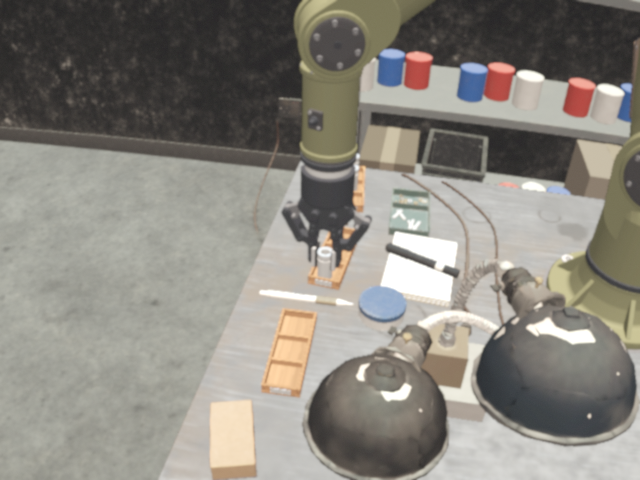

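The bush at (325,262) sits between the pads, width 23 mm. Lifting and checking.

```bash
python3 -m inch '[[-0.5,0,0,0,0,0],[-1.5,0,0,0,0,0],[-3,0,0,0,0,0],[-5,0,0,0,0,0],[-7,0,0,0,0,0],[-8,0,0,0,0,0],[-8,0,0,0,0,0],[-8,0,0,0,0,0]]' 0 45
python3 - <<'E'
from h import *
im=snap('side','s3.png');cv2.imwrite('pics/s3c.png',cv2.resize(im[150:330,250:400,::-1],None,fx=3,fy=3,interpolation=cv2.INTER_CUBIC))
cs,k=trays(snap('top','t3.png'))
for c in cs:
    P=onz('top',c[:,0,:].astype(float),.016)[:,:2]
    print(cv2.minAreaRect((P*1000).astype(np.float32)))
E
```

```text
time_s: 4.03
tool_pos: [0.4619, 0.0468, 0.1196]
orientation: [0.706, 0.032, 0.706, -0.032]
contact_force: [-0.3, -0.3, -1.2]
gripper_width: 0.0223
((474.99603271484375, 214.71929931640625), (51.092491149902344, 137.9217071533203), 2.7606968879699707)
((448.31732177734375, -48.58977508544922), (45.32951354980469, 50.88805389404297), 85.58148956298828)
((458.3393859863281, -211.6730194091797), (50.2579345703125, 142.76405334472656), 6.61945915222168)
```

View pics/s3c.png

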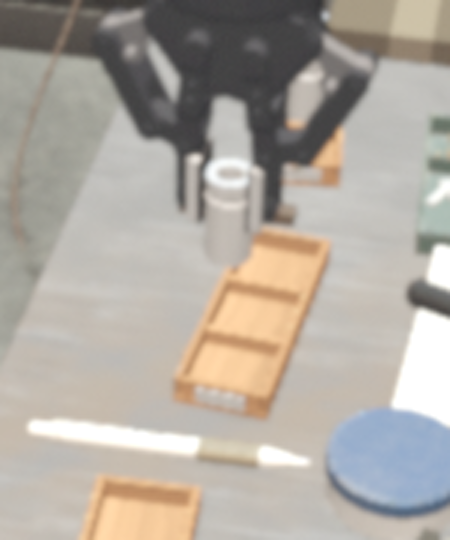

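View pics/t3.png

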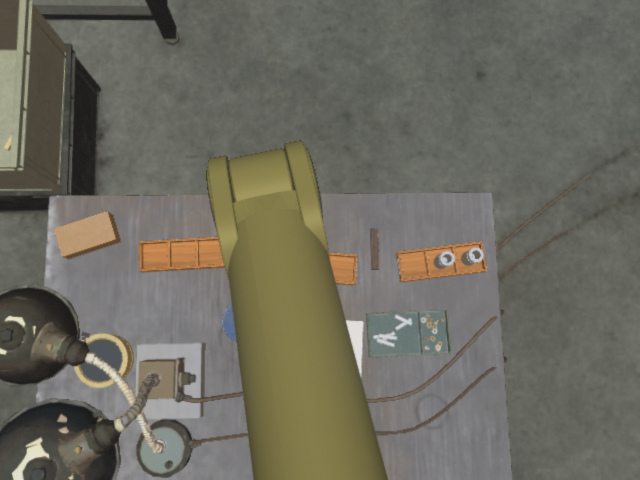

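The bush is held upright between the pads (ring at crop (230,172)); its tray is left standing.

```bash
python3 - <<'E'
from h import *
c,D=ray('side',[(326.2,206.8)]);d=D[0]
for y in(.046,.048):print(c+d*(y-c[1])/d[1])
w=np.array([.4583-.046*np.sin(np.radians(6.62)),-.2117+.046*np.cos(np.radians(6.62))]);print(w)
print(todelta([*w,.12]),turn(6.6),todelta([*w,.04]))
E
```

```text
[0.46291744 0.046      0.13099756]
[0.46258261 0.048      0.13236119]
[ 0.45299694 -0.1660067 ]
[ -0.18037625 -21.27273394   1.13205918] (np.float64(-11.757384738549092), np.float64(-5.157384738549086)) [  7.81959026 -21.27836064   1.15451554]
```

```bash
python3 -m inch '[[-0.2,-3,0.2,-2,0,0],[-0.2,-6.5,0.4,-4,0,0],[-0.2,-10,0.6,-6,0,0],[-0.2,-13.5,0.8,-8,0,0],[-0.2,-17,1,-10,0,0],[-0.2,-19.5,1.1,-11.8,0,0],[-0.2,-21.3,1.1,-11.8,0,0],[-0.2,-21.3,1.1,-11.8,0,0],[-0.2,-21.3,1.1,-11.8,0,0]]'
python3 - <<'E'
from h import *
w=[.453,-.166]
print(todelta([*w,.04]),turn(6.6),axes()[:,0])
im=snap('side','s4.png');cv2.imwrite('pics/s4c.png',cv2.resize(im[100:280,270:420,::-1],None,fx=3,fy=3,interpolation=cv2.INTER_CUBIC))
E
```

```text
time_s: 4.88
tool_pos: [0.4516, -0.1667, 0.1188]
orientation: [0.704, -0.039, 0.708, 0.041]
contact_force: [0.7, -0.0, -1.7]
gripper_width: 0.0227
[7.8769028  0.03201486 0.18807503] (np.float64(-0.10750479882200636), np.float64(6.492495201177991)) [-0.00508286  0.00272888 -0.99998336]
```

View pics/s4c.png

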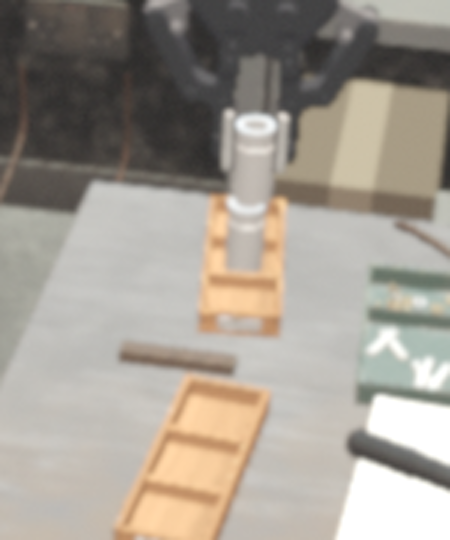

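The bush hangs upright above the free well (crop ring (257,125), well around (240,295)). Lowering.

```bash
python3 -m inch '[[2,0,0.2,0,0,0],[4,0,0.2,0,0,0],[5.5,0,0.2,0,0,0],[6.5,0,0.2,0,0,0],[7.2,0,0.2,0,0,0],[7.6,0,0.2,0,0,0],[7.8,0,0.2,0,0,0],[7.9,0,0.2,0,0,0],[7.9,0,0.2,0,0,0]]'
python3 - <<'E'
from h import *
print(todelta([.453,-.166,.04]))
im=snap('side','s5.png');cv2.imwrite('pics/s5c.png',cv2.resize(im[100:280,270:420,::-1],None,fx=3,fy=3,interpolation=cv2.INTER_CUBIC))
E
```

```text
time_s: 5.68
tool_pos: [0.454, -0.1651, 0.0404]
orientation: [0.705, -0.04, 0.707, 0.042]
contact_force: [-0.1, -0.3, -1.3]
gripper_width: 0.0228
[ 0.04397963 -0.07859936 -0.11300168]
```

View pics/s5c.png

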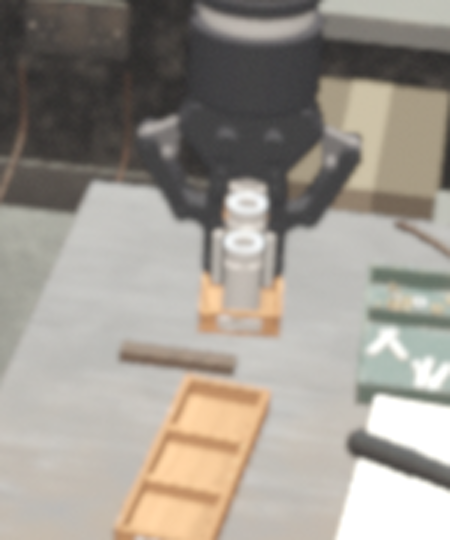

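In the well (ring at crop (243,243)). One more millimetre down, then release and retreat.

```bash
python3 -m inch '[[0.1,0,0,0,0,0],[0.1,0,0,0,0,0],[0.1,0,0,0,0,0]]'
python3 -m inch '[[0,0,0,0,0,0],[0,0,0,0,0,0],[0,0,0,0,0,0],[0,0,0,0,0,0],[0,0,0,0,0,0],[0,0,0,0,0,0],[0,0,0,0,0,0],[0,0,0,0,0,0]]' 1
python3 -m inch '[[-2,0,0,0,0,0],[-5,0,0,0,0,0],[-8,0,0,0,0,0],[-11,0,0,0,0,0],[-11,3,0,3,0,0],[-11,7,0,6,0,0],[-11,11,0,9,0,0],[-11,14,0,11.6,0,0],[-11,16.5,0,11.6,0,0],[-11,16.5,0,11.6,0,0]]'
python3 - <<'E'
from h import *
im=snap('side','s6.png');cv2.imwrite('pics/s6c.png',cv2.resize(im[100:280,270:420,::-1],None,fx=3,fy=3,interpolation=cv2.INTER_CUBIC))
im=snap('top','t6.png');cs,k=trays(im)
for c in cs:
    P=onz('top',c[:,0,:].astype(float),.016)[:,:2]
    print(cv2.minAreaRect((P*1000).astype(np.float32)))
cv2.imwrite('pics/t6c.png',cv2.resize(im[225:300,120:500,::-1],None,fx=2.1,fy=2.1,interpolation=cv2.INTER_CUBIC))
E
```

```text
time_s: 5.98
tool_pos: [0.4543, -0.1654, 0.0399]
orientation: [0.705, -0.04, 0.707, 0.042]
contact_force: [0.6, -0.2, -1.2]
gripper_width: 0.0228
time_s: 6.65
tool_pos: [0.4543, -0.1654, 0.0399]
orientation: [0.705, -0.04, 0.707, 0.042]
contact_force: [-0.5, -0.6, -0.2]
gripper_width: 0.0852
time_s: 7.48
tool_pos: [0.435, 0.0039, 0.1506]
orientation: [0.706, 0.029, 0.708, -0.027]
contact_force: [-0.4, 0.2, 0.3]
gripper_width: 0.0853
((475.23779296875, 212.47360229492188), (50.844234466552734, 142.65582275390625), 2.7915573120117188)
((458.33795166015625, -211.6749725341797), (50.257625579833984, 142.76278686523438), 6.625862121582031)
```

View pics/s6c.png

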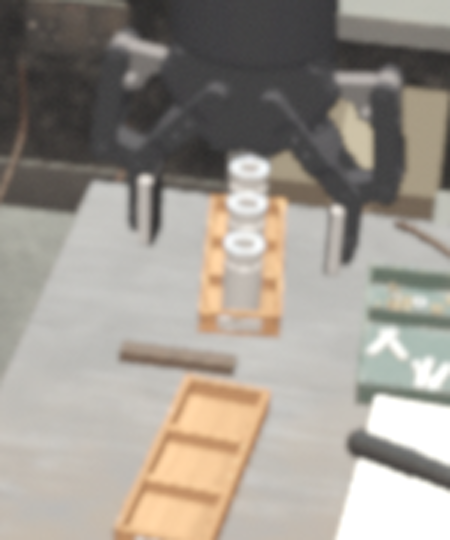

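View pics/t6c.png

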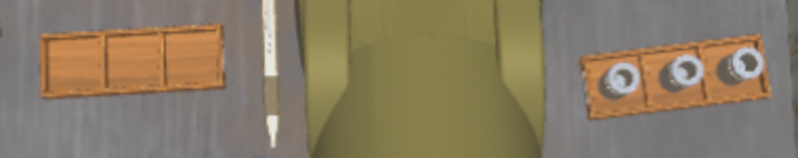

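All three bushes stand upright in the right-hand tray (rings at crop (245,243), (245,203), (249,168)), and it hasn't moved. Next I'll check the emptied tray's pose in the side view, since the arm hides it in the top view.

```bash
python3 - <<'E'
from h import *
for f in('s0','s3','s6'):
    im=cv2.imread(f'pics/{f}.png')[:,:,::-1].copy()
    hsv=cv2.cvtColor(im,cv2.COLOR_RGB2HSV);m=cv2.inRange(hsv,(5,70,70),(20,255,255))
    k=np.zeros_like(m);k[222:290,305:362]=m[222:290,305:362]
    k=cv2.morphologyEx(k,cv2.MORPH_CLOSE,np.ones((7,7)))
    c=max(cv2.findContours(k,0,1)[0],key=cv2.contourArea);print(f,cv2.boundingRect(c),cv2.contourArea(c),cv2.minAreaRect(c))
print(todelta([.4525,-.001,.1]),todelta([.4525,-.001,.0165]),turn(-4.95))
E
```

```text
s0 (308, 225, 52, 65) 1288.0 ((333.1418151855469, 256.35986328125), (33.24131774902344, 67.21143341064453), 21.370620727539062)
s3 (308, 226, 52, 64) 1707.5 ((333.1418151855469, 256.35986328125), (33.24131774902344, 67.21143341064453), 21.370620727539062)
s6 (308, 225, 52, 65) 1790.5 ((333.1418151855469, 256.35986328125), (33.24131774902344, 67.21143341064453), 21.370620727539062)
[5.03755984 0.15047765 1.69641554] [13.38752566  0.14428027  1.71949203] (np.float64(0.1114158206675313), np.float64(-4.838584179332467))
```

The tray hasn't moved. Going down onto it.

```bash
python3 -m inch '[[2,-0.3,1.7,0,0,0],[5,-0.3,1.7,0,0,0],[8,-0.2,1.7,0,0,0],[10,0,1.7,0,0,0],[11.5,0.1,1.7,0,0,0],[12.4,0.1,1.7,0,0,0],[12.4,0.1,1.7,0,0,0],[12.4,0.1,1.7,0,0,0]]'
python3 - <<'E'
from h import *
print(todelta([.4525,-.001,.0165]),turn(-4.95),axes()[:,0])
im=snap('side','s7.png');cv2.imwrite('pics/s7c.png',cv2.resize(im[130:310,250:420,::-1],None,fx=3,fy=3,interpolation=cv2.INTER_CUBIC))
E
```

```text
time_s: 8.25
tool_pos: [0.4525, -0.0022, 0.0264]
orientation: [0.705, 0.031, 0.708, -0.03]
contact_force: [0.1, 0.9, 0.8]
gripper_width: 0.0852
[ 0.98907144  0.12055218 -0.00223691] (np.float64(0.041534371034003925), np.float64(-4.908465628965995)) [-0.00320409  0.00116193 -0.99999419]
```

View pics/s7c.png

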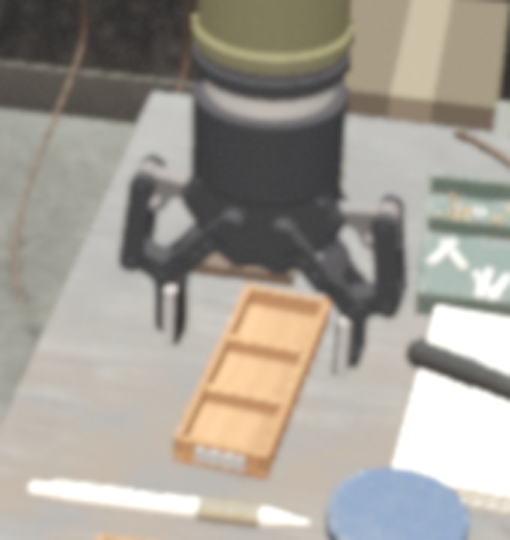

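The jaws straddle the tray at its middle (tips at crop (175,335) and (345,365)). Lowering the last centimetre and closing.

```bash
python3 -m inch '[[0.5,0.1,0,0,0,0],[1,0.1,0,0,0,0],[1,0.1,0,0,0,0],[1,0.1,0,0,0,0]]'
python3 -m inch '[[0,0,0,0,0,0],[0,0,0,0,0,0],[0,0,0,0,0,0],[0,0,0,0,0,0],[0,0,0,0,0,0],[0,0,0,0,0,0],[0,0,0,0,0,0],[0,0,0,0,0,0]]' 0 40
python3 -m inch '[[-0.5,0,0,0,0,0],[-1,0,0,0,0,0],[-2,0,0,0,0,0],[-4,0,0,0,0,0],[-6,0,0,0,0,0],[-7,0,0,0,0,0],[-7,0,0,0,0,0],[-7,0,0,0,0,0]]' 
python3 - <<'E'
from h import *
im=snap('side','s8.png');cv2.imwrite('pics/s8c.png',cv2.resize(im[130:310,250:420,::-1],None,fx=3,fy=3,interpolation=cv2.INTER_CUBIC))
print(todelta([.4752,.2124,.09]),turn(2.8),axes()[:,0])
E
```

```text
time_s: 8.63
tool_pos: [0.453, -0.0012, 0.017]
orientation: [0.706, 0.03, 0.707, -0.03]
contact_force: [1.0, 0.7, -0.2]
gripper_width: 0.0852
time_s: 9.3
tool_pos: [0.4535, -0.0011, 0.0175]
orientation: [0.706, 0.03, 0.707, -0.03]
contact_force: [-1.2, 0.3, 5.5]
gripper_width: 0.0489
time_s: 9.97
tool_pos: [0.4538, -0.0014, 0.0878]
orientation: [0.706, 0.03, 0.706, -0.03]
contact_force: [-0.5, -0.7, -2.1]
gripper_width: 0.0489
[-0.2993318  21.48761523  0.38146692] (np.float64(-7.701963155108444), np.float64(-4.901963155108448)) [-1.76287606e-03  1.25237242e-04 -9.99998438e-01]
```

View pics/s8c.png

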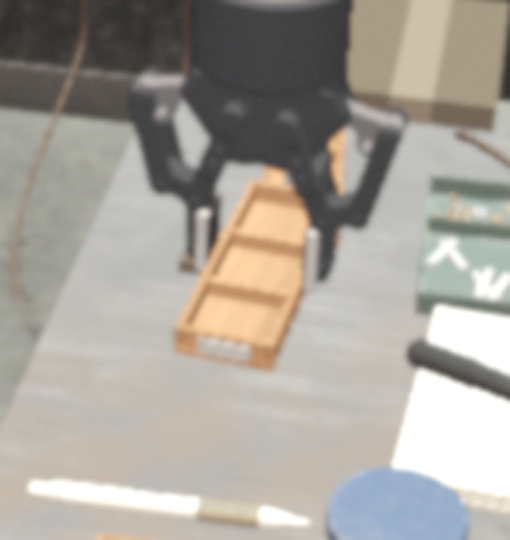

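The tray is lifted level, gripped at its middle. Checking clearance to the lamp before I move.

```bash
python3 - <<'E'
from h import *
for z in (.05,.1,.15,.2): print(z,onz('top',[(30,288),(72,312),(92,345)],z).round(3).tolist())
E
```

```text
0.05 [[0.419, 0.439, 0.05], [0.381, 0.373, 0.05], [0.33, 0.34, 0.05]]
0.1 [[0.415, 0.417, 0.1], [0.379, 0.354, 0.1], [0.331, 0.323, 0.1]]
0.15 [[0.411, 0.394, 0.15], [0.377, 0.335, 0.15], [0.331, 0.305, 0.15]]
0.2 [[0.406, 0.371, 0.2], [0.374, 0.316, 0.2], [0.332, 0.288, 0.2]]
```

The lamp is well over 6 cm clear. Moving across.

```bash
python3 -m inch '[[-0.3,2.5,0,-1,0,0],[-0.3,5.5,0.1,-2,0,0],[-0.3,8.5,0.1,-3,0,0],[-0.3,11.5,0.2,-4,0,0],[-0.3,14.5,0.2,-5,0,0],[-0.3,17.5,0.3,-6,0,0],[-0.3,20,0.4,-7,0,0],[-0.3,21.5,0.4,-7.7,0,0],[-0.3,21.5,0.4,-7.7,0,0],[-0.3,21.5,0.4,-7.7,0,0]]'
python3 - <<'E'
from h import *
im=snap('side','s9.png');cv2.imwrite('pics/s9c.png',cv2.resize(im[200:420,180:400,::-1],None,fx=2.5,fy=2.5,interpolation=cv2.INTER_CUBIC))
print(todelta([.4758,.2124,.034]),turn(2.8),axes()[:,0])
E
```

```text
time_s: 10.85
tool_pos: [0.4742, 0.213, 0.0886]
orientation: [0.705, -0.018, 0.709, 0.018]
contact_force: [-0.4, -1.0, -1.6]
gripper_width: 0.0487
[5.46595518 0.0727746  0.15842146] (np.float64(0.0008885865580339214), np.float64(2.800888586558034)) [-4.42943769e-03 -9.08844581e-04 -9.99989777e-01]
```

View pics/s9c.png

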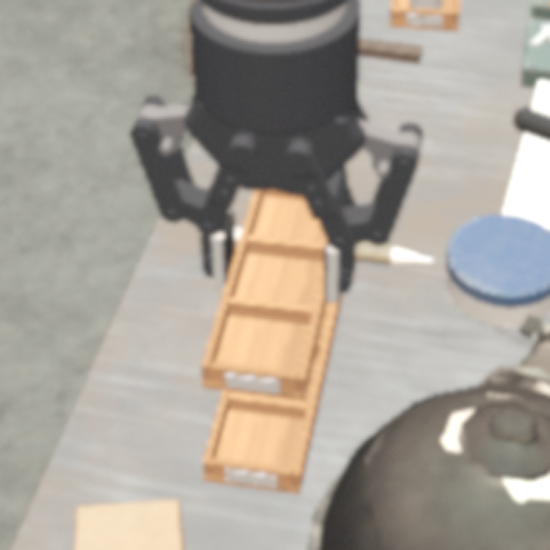

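The tray hovers parallel over the empty tray (near ends at crop (255,380) and (253,475)). Lowering.

```bash
python3 -m inch '[[1.5,0,0.1,0,0,0],[3,0,0.1,0,0,0],[4,0.1,0.2,0,0,0],[4.7,0.1,0.2,0,0,0],[5.1,0.1,0.2,0,0,0],[5.3,0.1,0.2,0,0,0],[5.4,0.1,0.2,0,0,0],[5.4,0.1,0.2,0,0,0]]'
python3 - <<'E'
from h import *
im=snap('side','s10.png');cv2.imwrite('pics/s10c.png',cv2.resize(im[200:420,180:400,::-1],None,fx=2.5,fy=2.5,interpolation=cv2.INTER_CUBIC))
print(todelta([.4758,.2124,.0335]),turn(2.8))
E
```

```text
time_s: 11.57
tool_pos: [0.4765, 0.2127, 0.035]
orientation: [0.706, -0.017, 0.708, 0.017]
contact_force: [0.2, -0.5, -1.3]
gripper_width: 0.0487
[ 0.1625314  -0.03928154 -0.0756967 ] (np.float64(-0.0005186288028511399), np.float64(2.7994813711971474))
```

View pics/s10c.png

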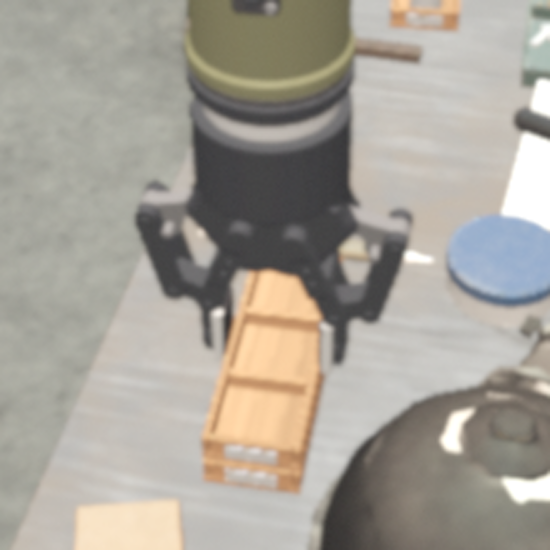

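The near ends line up (crop x 203–303). Another 1.5 mm down, then I'll release and go straight up.

```bash
python3 -m inch '[[0.1,0,0,0,0,0],[0.15,0,0,0,0,0],[0.15,0,0,0,0,0]]'
python3 -m inch '[[0,0,0,0,0,0],[0,0,0,0,0,0],[0,0,0,0,0,0],[0,0,0,0,0,0],[0,0,0,0,0,0],[0,0,0,0,0,0],[0,0,0,0,0,0],[0,0,0,0,0,0]]' 1
python3 -m inch '[[-1,0,0,0,0,0],[-3,0,0,0,0,0],[-6,0,0,0,0,0],[-9,0,0,0,0,0],[-12,0,0,0,0,0],[-12,-4,0,0,0,0],[-12,-8,0,0,0,0],[-12,-12,0,0,0,0],[-12,-16,0,0,0,0],[-12,-20,0,0,0,0]]'
python3 - <<'E'
from h import *
im=snap('side','s11.png');cv2.imwrite('pics/s11c.png',cv2.resize(im[140:420,200:400,::-1],None,fx=2.1,fy=2.1,interpolation=cv2.INTER_CUBIC))
im=snap('top','t11.png');cs,k=trays(im)
for c in cs:
    for z in(.016,.032):
        P=onz('top',c[:,0,:].astype(float),z)[:,:2]
        print(z,cv2.minAreaRect((P*1000).astype(np.float32)))
E
```

```text
time_s: 11.87
tool_pos: [0.4767, 0.2129, 0.0339]
orientation: [0.706, -0.018, 0.708, 0.017]
contact_force: [-0.6, -0.4, -1.4]
gripper_width: 0.0489
time_s: 12.53
tool_pos: [0.4767, 0.2129, 0.0338]
orientation: [0.706, -0.018, 0.708, 0.017]
contact_force: [0.4, -0.3, -0.4]
gripper_width: 0.0853
time_s: 13.37
tool_pos: [0.4868, 0.0116, 0.155]
orientation: [0.706, -0.018, 0.707, 0.017]
contact_force: [1.3, -0.6, -0.3]
gripper_width: 0.0856
0.016 ((476.7366943359375, 214.66714477539062), (53.933074951171875, 144.9026336669922), 2.7736971378326416)
0.032 ((474.4532470703125, 211.36825561523438), (53.04026794433594, 142.50389099121094), 2.7737107276916504)
0.016 ((458.33837890625, -211.67446899414062), (50.2575798034668, 142.76309204101562), 6.624255657196045)
0.032 ((456.3594665527344, -207.91567993164062), (49.4256477355957, 140.39981079101562), 6.624321937561035)
```

View pics/s11c.png

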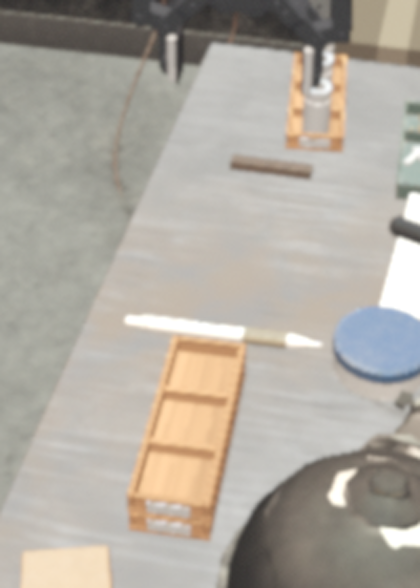

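View pics/t11.png

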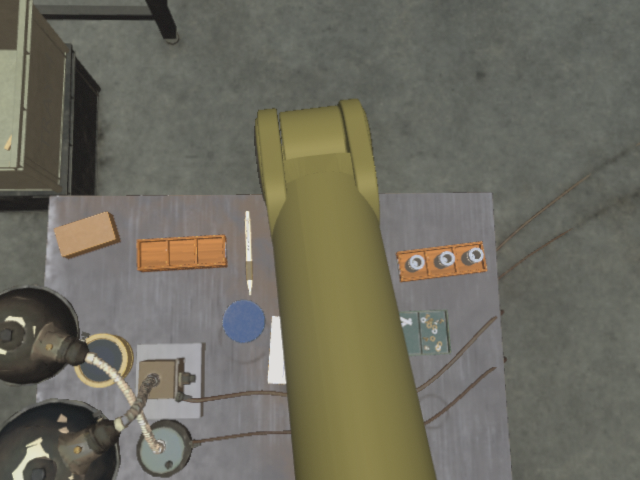

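The trays are squarely stacked (top view (182,253)) and the full tray has three upright bushes at (416,262), (446,259) and (475,255). I'll make one last check of the bush's place in its well, then hand in.

```bash
python3 -m inch '[[0,0,0,0,0,0],[0,0,0,0,0,0],[0,0,0,0,0,0],[0,0,0,0,0,0]]' | head -2
python3 - <<'E'
from h import *
im=cv2.imread('pics/t11.png')
g=cv2.inRange(cv2.cvtColor(im,cv2.COLOR_BGR2HSV),(0,0,135),(180,70,255));k=np.zeros_like(g);k[245:280,400:430]=g[245:280,400:430]
c=max(cv2.findContours(k,0,1)[0],key=cv2.contourArea);(u,v),r=cv2.minEnclosingCircle(c)
p=onz('top',[(u,v)],.05)[0];print(u,v,r,p,'off mm',(p[:2]-[.453,-.166])*1000)
robot.finish_job()
E
```

```text
time_s: 13.8
tool_pos: [0.487, 0.0069, 0.1547]
416.0 262.0 8.24631118774414 [ 0.45321577 -0.164156    0.05      ] off mm [0.21576794 1.84400212]
the job is handed in; nothing more can be done
```

I put the single bush upright in the free well, then set the emptied tray on the other empty tray. I handed the job in at about 13.8 s on the robot's clock.

- **Bush:** it stands about 2 mm from the well's centre.
- **Full tray:** its measured position did not change.
- **Stacked trays:** the upper tray measures within about 1.5 mm and 0.1° of where the lower one first stood. The lower tray is hidden in the top view; the side view shows their near ends lined up.
- **Robot:** the gripper was open and clear of everything. The force readings I saw stayed below about 6 N.

None of the checks failed or disagreed. The hand-in gives no verdict, so these are my own measurements.

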